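# Try a spade screw in the gauge nut and keep it

### The job

Of the two steel spade screws standing in wooden blocks, try the one whose shank is slim enough for the gauge nut: lower it into the nut until its collar is home, with its flat paddle in line with the long side of the gauge's base, then give it a quarter turn in the nut, either way, so that the paddle stands across the base. It turns freely, so lift it out and put it in the empty steel tray; leave the thick screw standing in its block.

Things in the scene. Friction and masses are not known exactly. Their poses are not given: they have to be found in the camera images.
- slim_screw: slim steel spade screw, upright, 14 mm deep in a fixed 60x60x20 mm wooden block. Origin: tip of the shank; z up the screw, x along the paddle. Shank 12 mm thick (tip tapered to 7), z 0 to 34 mm; round collar 32 mm wide, z 34 to 38; flat upright paddle 40 long (x), 10 thick (y), z 38 to 68 mm: grip it across its thickness from above, fingertips above the collar. 90 g
- thick_screw: thick steel spade screw, to be left alone, in another such block: same heights, axes and paddle, but shank 22 mm and collar 40 mm in diameter, too thick for the gauge. The two blocks may be either way round
- gauge: fixed gauge: upright hexagonal steel nut, 40 mm across flats, on a dark base plate 100 (x) x 50 (y) x 6 mm. Origin under the base on the nut's axis; z up. Smooth round upright bore 18 mm wide; mouth 44 mm above the origin, flared to 26 mm over the top 5 mm. With its collar on the mouth a screw's tip is 10 mm above the origin, touching nothing below
- keep_tray: empty square dark steel tray, fixed, 130x130 mm outside, 26 mm high, walls and floor 4 mm. Origin under the middle of its floor, x and y along its sides, z up. A screw let go just above its floor stays in it, standing, leaning or lying. Gauge and tray may be either way round; a fixed white rack 50 mm high stands just behind them
There are look-alikes about, which are no part of the job. What is shaped like the gauge but orange is not meant.

How it is judged:
On the way, in this order (a step that is already met when the one before it is completed fails the run):
1. the slim screw is down in the gauge nut, its tip at least 26 mm below the mouth, its paddle within 20 degrees of the base's long direction (horizontal distance between slim_screw and gauge below 0.009 m and z of slim_screw in the frame of gauge below 0.018 m and angle between the x axis of slim_screw and the x axis of gauge, either way round below 0.35 rad), for 0.1 s.
2. still that deep in the nut, the screw has been turned until its paddle is at least 60 degrees from the base's long direction (horizontal distance between slim_screw and gauge below 0.009 m and z of slim_screw in the frame of gauge below 0.018 m and angle between the x axis of slim_screw and the x axis of gauge, either way round above 1.05 rad), for 0.1 s.
At the end, for the whole second after the job is handed in: the slim screw is at rest in the tray (its tip inside the tray's outline, 65 mm either side of its middle, less than 30 mm above the worktop), and the thick screw still stands in its block, within 20 mm of where it was and within 20 degrees of upright (x of slim_screw in the frame of keep_tray between -0.065 and 0.065 m and y of slim_screw in the frame of keep_tray between -0.065 and 0.065 m and z of slim_screw in the frame of keep_tray below 0.03 m and contact force between slim_screw and keep_tray above 0.05 N and linear speed of slim_screw below 0.05 m/s and distance of thick_screw from where it was at the start of the episode below 0.02 m and angle between thick_screw's own z axis and vertical below 0.35 rad); the robot touches nothing.
It fails at once if the thick screw is pulled or knocked from its block (moved more than 20 mm) (distance of thick_screw from where it was at the start of the episode above 0.02 m).
It also fails if it takes over 45 s, if anything falls off the work surface, if the arm or the gripper's body presses on something with over 40 N, if the wrist force passes 120 N, or if a joint passes its speed limit or range.

### The arm

A 7-joint arm with a two-finger parallel gripper is mounted at the origin on a cart in front of the work surface, level with it; the furniture and walls round the work are solid. World frame = base frame: x ahead of the robot, y to its left, z up, the work surface at z = 0. Lengths are in m, angles in rad, forces in N, time in s.
With the tool pointing down it reaches from about 0.425 to 0.95 m from the base axis. Payload 4.7 kg.
Tool frame: the origin (TCP) lies midway between the tips of the shut fingers; the grasp point (between the pads) lies 19 mm behind it; z points along the fingers, y is the direction in which the jaws open and shut (so a half turn about z gives the same grasp; the last joint's range is limited). The gripper opens to 87 mm and grips with 3 to 60 N. Pads are 19 mm wide; open, the fingers measure 117 mm over their backs; the gripper's body (75 mm by 190 mm) begins 51 mm behind the grasp point.
Start: joints at [1.319, 0.469, -0.049, 1.532, 0.024, 1.141, -0.082], TCP at [0.149, -0.658, 0.19] pointing down, gripper open.
Joint ranges: [-2.59, 2.59], [-0.33, 1.99], [-1.39, 1.29], [0.1, 2.45], [-1.04, 4.18], [0.21, 1.99], [-2.66, 2.66]. Speed limits (rad/s): [2.57, 2.57, 3.14, 3.14, 3.14, 3.14, 3.14].

### API

Orientations are given as a unit quaternion [x, y, z, w].
In Python, from station import arm gives the robot as it stands.
- The arm moves only by the tool send_rows, never from a script. Its argument "moves" is one flat list of numbers, 7 for each row, row after row: the shift along the tool's x, y, z in cm, then the turn, a rotation vector about the tool's x, y, z in degrees, then the opening, from 0 (shut) to 1 (fully open). In form: [x, y, z, rx, ry, rz, claw, x, y, z, rx, ry, rz, claw, ...]. A call has exactly 8 rows; each row is the pose to reach, as a shift and turn from the pose measured when the call began, along the tool's axes at that moment; what a row does not reach only later rows make up. A row lasts 1/12 s, in which the tool goes at most 41.7 mm and 7.16 degrees, less where a joint would pass 70% of its speed; a pose out of reach is approached as far as the arm can. A call with a gripper value outside its range is refused whole. The fingers move at their own pace and stop on an object; "force" is the grip in N (left out, the last holds). Time passes only in rows, so rows that repeat a pose let the fingers close, or fill a call up. It gives the time, the measured TCP pose, the force and the opening at its end, in the units of the state.
- arm.get_obs(): the state, without advancing time (a new reading comes with each control period).
- arm.get_image(name): name is "scene" or "top" or "wrist"; returns a dict with "frame" (384x512x3 uint8, red, green, blue), "range_z" (384x512 float32, m along the optical axis (not along the pixel's ray), 0 where there is no reading), "K" (3x3 intrinsics, pixels), "R" (3x3) and "t" (3): a world point X has camera coordinates R X + t; the wrist camera has in their place "T_tool_cam" (4x4, takes a point from camera to tool coordinates, whose origin is the TCP and whose axes are the flange's). Camera axes: x right, y down, z forward; pixel columns grow to the right and rows downward; lengths in m; the calibration is good to about 2 mm. The wrist camera is an equidistant fisheye: a pixel r from the principal point sees the ray r / f radians off the axis. A picture is of the moment at which its call begins: read the wrist's pose just before it.
- arm.finish_job(): hands the job in, once; it reports no verdict.
Trained networks look in a picture, given as the dict that the camera call returned (one of the last four; its "shot" number tells which), for a name from the list of things; names that differ only in an ending like _2 or _b are one class to them, and where a whole thing is asked for, a point or a joint stands for the part that bears it (a point fixed in the world has none). Each returns a list of dicts, best first, with "p" (0 to 1); they miss things now and then, are a little off and sometimes report something else, mostly with a low value. They report only what shows in the picture. A call takes as long as a camera call. They do not tell look-alikes from the thing itself.
- arm.boxes_of(query, picture): "centre" ([x, y, z] in m, in world coordinates, good to about 4 mm: the middle of the surface that is visible of it).
- arm.silhouettes(query, picture): "region" (384x512 bool, what is visible of it).
The state is a dict: "time": time; "joints": joint angles; "qvel": joint speeds; "joint_torque": joint torques, N m; "tool_pos": TCP position; "orientation": TCP orientation; "ft_force": force on the tool from outside, world axes, zero at the start; "ft_torque": the same for the moment, N m; "grip_width": opening from 0.0 (shut) to 1.0 (fully open).
Only numpy, scipy, OpenCV 4.12 (cv2) and the standard library are available. Lean on these libraries where they do the work, as an engineer would, in place of code of your own. Each camera call takes 0.05 s, during which the arm holds its last target. There are 200 camera calls.

## Working session

There is one attempt and no reset: what is moved stays moved. The work goes in short steps, Python scripts to look and compute and a tool call to move; the robot and the scene stay as the last step left them, time stands still between calls to the robot, and variables do not carry over. Pictures are saved under pics/ and viewed, about 8 in all and at most 12, crops included, and the job is handed in when it is done.

Besides the shell and the picture viewer there is one more tool, called after "Request:" as name(argument=value, ...), one argument or row to a line, values as JSON. send_rows: Moves the arm, as the interface text tells. Its arguments: {"type":"object","properties":{"moves":{"type":"array"},"force":{"type":"number"}},"required":["moves"]}

```bash
mkdir -p pics; cat > h.py <<'E'
import numpy as np, cv2
from station import arm
from scipy.spatial.transform import Rotation as Ro
def save(im,n): cv2.imwrite('pics/'+n,cv2.cvtColor(im,cv2.COLOR_RGB2BGR))
def cloud(p):
    z=p['range_z'];K=p['K'];v,u=np.mgrid[:384,:512]
    c=np.stack([(u-K[0,2])/K[0,0]*z,(v-K[1,2])/K[1,1]*z,z],-1)
    return (c-p['t'])@p['R']
def proj(p,X):
    c=p['R']@np.array(X)+p['t'];q=p['K']@c;return q[:2]/q[2]
E
python3 - <<'E'
from h import *
np.set_printoptions(precision=3,suppress=True)
o=arm.get_obs();print(o)
for c in ('scene','top'):
    p=arm.get_image(c);print(c,p['K'].tolist(),p['R'],p['t'])
    save(cv2.resize(p['frame'],(768,576)),c+'1.png')
    for q in ('slim_screw','thick_screw','gauge','keep_tray'):
        for b in arm.boxes_of(q,p): print(c,q,round(b['p'],2),np.round(b['centre'],3),proj(p,b['centre'])*1.5)
E
```

```text
{'time': 0.0, 'joints': array([ 1.319,  0.469, -0.049,  1.534,  0.024,  1.141, -0.082]), 'qvel': array([-0.001, -0.002,  0.001, -0.   ,  0.001,  0.002, -0.001]), 'joint_torque': array([  0.001, -50.797,  -0.081, -23.615,  -0.061,   0.038,   0.   ]), 'tool_pos': array([ 0.149, -0.658,  0.189]), 'orientation': array([ 0.994,  0.111, -0.   , -0.001]), 'ft_force': array([-0.043, -0.256,  0.75 ]), 'ft_torque': array([-0.003, -0.025,  0.04 ]), 'grip_width': 1.0027746438513048}
scene [[428.313077765735, 0.0, 252.31468275263921], [0.0, 428.313077765735, 192.32806508924676], [0.0, 0.0, 1.0]] [[-0.718 -0.696 -0.019]
 [-0.298  0.332 -0.895]
 [ 0.629 -0.637 -0.445]] [0.541 0.163 0.728]
scene thick_screw 0.78 [0.43  0.034 0.049] [518.279 290.135]
scene gauge 0.78 [0.767 0.07  0.025] [346.074 252.34 ]
scene gauge 0.58 [0.417 0.389 0.01 ] [353.313 426.861]
scene gauge 0.51 [0.432 0.036 0.05 ] [516.785 288.912]
scene keep_tray 0.69 [0.423 0.2   0.008] [451.677 359.592]
top [[349.7629442629563, 0.0, 260.9777024906473], [0.0, 349.7629442629563, 190.08994647282142], [0.0, 0.0, 1.0]] [[-0.006 -1.    -0.003]
 [-0.997  0.006 -0.076]
 [ 0.076  0.003 -0.997]] [0.108 0.614 0.9  ]
top slim_screw 0.56 [ 0.481 -0.134  0.06 ] [534.29  362.608]
top thick_screw 0.69 [0.434 0.028 0.044] [436.621 390.278]
top gauge 0.82 [0.772 0.054 0.006] [418.296 199.439]
top gauge 0.6 [0.431 0.376 0.005] [238.049 390.238]
top keep_tray 0.95 [0.424 0.205 0.006] [334.785 393.737]
```

View pics/scene1.png

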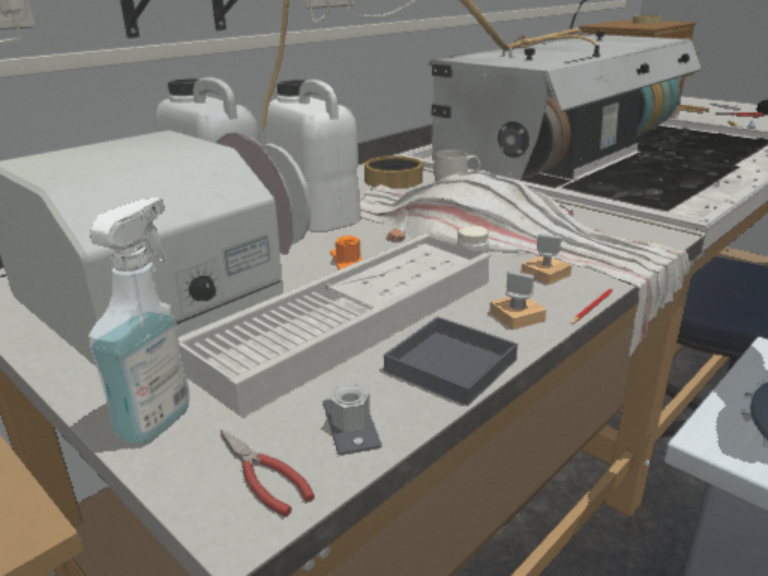

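View pics/top1.png

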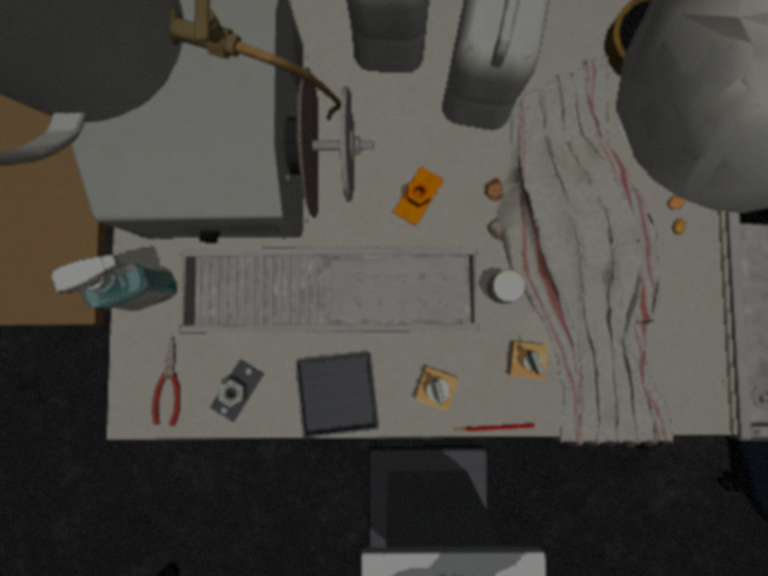

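Scene picture (768×576): two screws in blocks at (518,290) and (548,250), the dark gauge at (350,410), the orange look-alike at (347,250), and the tray at (450,358). Top picture: screws at (437,389) and (532,360), gauge at (235,391), orange one at (418,195), tray at (337,393). I'll check which shank is slim in a close crop and measure.

```bash
python3 - <<'E'
from h import *
np.set_printoptions(precision=4,suppress=True)
P={c:arm.get_image(c) for c in('scene','top')}
f=P['scene']['frame'];g=P['top']['frame']
a=cv2.resize(f[145:225,315:395],(400,400),interpolation=cv2.INTER_CUBIC)
b=cv2.resize(g[220:300,275:375],(400,320),interpolation=cv2.INTER_CUBIC)
save(np.hstack([a,np.vstack([b,np.zeros((80,400,3),np.uint8)])]),'crop.png')
for c,p in P.items():
    X=cloud(p)
    for n,(x,y) in {'A':(.43,.03),'B':(.475,-.13)}.items():
        d=np.hypot(X[...,0]-x,X[...,1]-y)<.06
        m=d&(X[...,2]>.052)&(X[...,2]<.1)
        q=X[m]
        if len(q)<5: print(c,n,len(q));continue
        (cx,cy),(w,h),an=cv2.minAreaRect((q[:,:2]*1000).astype(np.float32))
        ev=np.linalg.eigh(np.cov(q[:,:2].T))[1][:,1]
        print(c,n,len(q),'rect',cx,cy,w,h,an,'mean',q.mean(0),'zmax',np.percentile(q[:,2],[50,90,100]),'pcayaw',np.degrees(np.arctan2(ev[1],ev[0])))
        k=X[d&(X[...,2]<.024)&(X[...,2]>.012)]
        print('  block',k.mean(0),cv2.minAreaRect((k[:,:2]*1000).astype(np.float32)))
        for z in (.022,.026,.03,.034,.042,.046):
            # widths in image along scene rows
            k=X[d&(abs(X[...,2]-z)<.002)]
            if c=='scene' and len(k)>1:
                s=k@p['R'][0]; print('   z',z,len(k),'w',np.ptp(s))
    # gauge
    d=np.hypot(X[...,0]-.43,X[...,1]-.38)<.08
    k=X[d&(X[...,2]>.036)&(X[...,2]<.06)]
    print(c,'nut top',len(k),cv2.minEnclosingCircle((k[:,:2]*1000).astype(np.float32)),k.mean(0))
    dark=(p['frame'].max(-1)<105)
    k=X[d&(X[...,2]>.002)&(X[...,2]<.012)&(np.hypot(X[...,0]-.43,X[...,1]-.38)<.07)]
    print(c,'base',len(k),cv2.minAreaRect((k[:,:2]*1000).astype(np.float32)))
    d=np.hypot(X[...,0]-.424,X[...,1]-.2)<.1
    k=X[d&(X[...,2]>.02)&(X[...,2]<.035)]
    print(c,'tray rim',len(k),cv2.minAreaRect((k[:,:2]*1000).astype(np.float32)))
    k=X[np.hypot(X[...,0]-.43,X[...,1]-.29)<.012];print('table z',np.median(k[:,2]))
for q in('slim_screw','thick_screw','gauge'):
    for s in arm.silhouettes(q,P['top']):
        v,u=np.nonzero(s['region']);print(q,s['p'],len(u),u.mean(),v.mean(),cv2.minAreaRect(np.stack([u,v],1).astype(np.float32)))
E
```

```text
scene A 178 rect 433.2667541503906 29.409236907958984 39.692466735839844 12.221810340881348 10.658655166625977 mean [0.4315 0.0304 0.0638] zmax [0.0641 0.0725 0.0745] pcayaw -165.04055382355807
  block [0.4284 0.0362 0.0183] ((432.7923583984375, 27.90132713317871), (62.60261535644531, 63.82204055786133), 70.87578582763672)
   z 0.022 65 w 0.06352427774572872
   z 0.026 16 w 0.02040954879327167
   z 0.03 18 w 0.019854489706000844
   z 0.034 8 w 0.012790237093004087
   z 0.042 59 w 0.03602282825479902
   z 0.046 31 w 0.034689844359604094
scene B 142 rect 480.37408447265625 -132.43099975585938 39.69271469116211 13.6640625 17.945541381835938 mean [ 0.4794 -0.1318  0.0636] zmax [0.0641 0.0723 0.0745] pcayaw -159.37157404181121
  block [ 0.4767 -0.1275  0.0182] ((479.6170959472656, -141.4546356201172), (78.30823516845703, 62.91753387451172), 82.05254364013672)
   z 0.022 40 w 0.06432049790232192
   z 0.026 6 w 0.01167541819347015
   z 0.03 6 w 0.010842014871892403
   z 0.034 5 w 0.008123714424275341
   z 0.042 29 w 0.028754700906915343
   z 0.046 27 w 0.035000860386124905
scene nut top 313
[... 1315 characters left out ...]
352322578430176)
table z -0.0002156091885015976
slim_screw 0.46 136 354.91911764705884 241.25735294117646 ((354.5, 241.5), (15.0, 11.0), 90.0)
thick_screw 0.51 211 291.01421800947867 260.4739336492891 ((290.5, 261.0), (16.0, 15.0), 90.0)
thick_screw 0.36 2513 223.73776362912852 263.15638678869874 ((223.90000915527344, 263.20001220703125), (50.53324508666992, 51.0546989440918), 84.5596694946289)
gauge 0.77 638 278.2931034482759 130.3573667711599 ((278.0294189453125, 130.38235473632812), (18.40715980529785, 35.893959045410156), 32.47119140625)
gauge 0.62 701 156.92582025677603 260.35520684736093 ((156.4823455810547, 260.17059326171875), (20.017786026000977, 37.657981872558594), 32.47119140625)
```

View pics/crop.png

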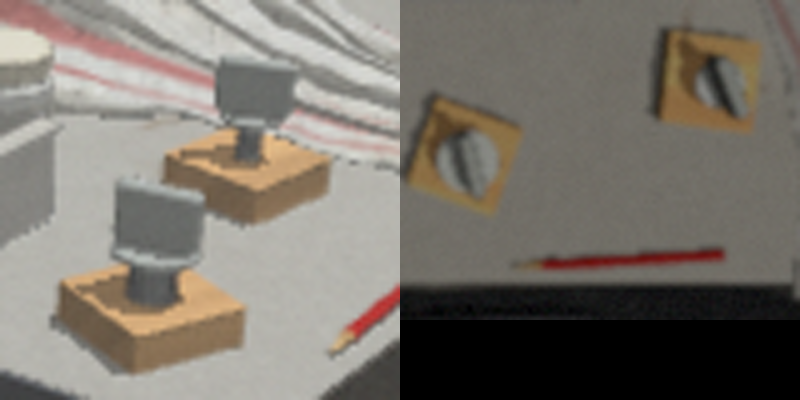

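Screw B (scene 548,250; top 532,360) is the slim one: its shank measures about 11 mm against 20 mm. It stands at (0.4805, -0.1325), paddle yaw 20°, top at z 0.0745. The gauge is at (0.430, 0.380) with base yaw about -32°, and the tray is at (0.424, 0.201). I'll move above B now.

Request:
send_rows(
  moves=[3,-3,0,0,0,-1,1,6,-6,0,0,0,-2,1,9,-9,0,0,0,-3,1,12,-12,0,0,0,-4,1,15,-15,0,0,0,-5,1,18,-18,0,0,0,-6,1,21,-21,0,0,0,-7,1,24,-24,0,0,0,-7.7,1],
)

```text
time: 1.42
tool_pos: [0.3278, -0.3746, 0.1907]
orientation: [0.984, 0.178, 0.0, 0.001]
ft_force: [0.5, -0.2, 0.6]
grip_width: 0.998
```

```bash
cat >> h.py <<'E'
def delta(x,y,z,yaw,o=None):
    o=o or arm.get_obs();R=Ro.from_quat(o['orientation'])
    d=R.inv().apply(np.array([x,y,z])-o['tool_pos'])*100
    T=Ro.from_matrix([[np.cos(yaw),np.sin(yaw),0],[np.sin(yaw),-np.cos(yaw),0],[0,0,-1]])
    print('shift',np.round(d,2),'turn',np.round((R.inv()*T).as_rotvec(degrees=True),2),'t',o['time'],'at',np.round(o['tool_pos'],4),'F',np.round(o['ft_force'],1),'g',round(o['grip_width'],3),'J',np.round(o['joints'],2))
E
python3 -c "
from h import *
delta(.4805,-.1325,.14,np.radians(20.3))"
```

```text
shift [ 22.78 -17.34   5.05] turn [ 0.06 -0.01  0.2 ] t 1.4167 at [ 0.3278 -0.3746  0.1907] F [ 0.5 -0.2  0.6] g 0.998 J [ 0.96  0.19 -0.22  1.93  0.05  1.02 -0.5 ]
```

Request:
send_rows(
  moves=[3,-2.3,0,0,0,0,1,6.3,-4.8,0,0,0,0,1,9.5,-7.3,0,0,0,0,1,12.7,-9.7,1,0,0,0,1,16,-12.2,2,0,0,0,1,19.5,-14.8,3,0,0,0,1,22.78,-17.34,4,0,0,0,1,22.78,-17.34,5,0,0,0,1],
)

```text
time: 2.08
tool_pos: [0.4848, -0.1247, 0.1412]
orientation: [0.983, 0.183, 0.003, -0.001]
ft_force: [0.1, 1.1, 0.6]
grip_width: 1.002
```

Request:
send_rows(
  moves=[0,0,0,0,0,0,1,0,0,0,0,0,0,1,0,0,0,0,0,0,1,0,0,0,0,0,0,1,0,0,0,0,0,0,1,0,0,0,0,0,0,1,0,0,0,0,0,0,1,0,0,0,0,0,0,1],
)

```text
time: 2.75
tool_pos: [0.4847, -0.1252, 0.1415]
orientation: [0.983, 0.183, 0.003, -0.001]
ft_force: [-0.5, -0.4, -0.7]
grip_width: 1.0
```

```bash
cat >> h.py <<'E'
def wcloud(p,o):
    K=p['K'];v,u=np.mgrid[:384,:512];f=K[0,0]
    x,y=u-K[0,2],v-K[1,2];r=np.hypot(x,y)+1e-9;th=r/f;z=p['range_z']
    t=np.tan(np.minimum(th,1.4))*z
    c=np.stack([x/r*t,y/r*t,z],-1);T=p['T_tool_cam']
    return Ro.from_quat(o['orientation']).apply((c.reshape(-1,3)@T[:3,:3].T+T[:3,3])).reshape(c.shape)+o['tool_pos']
E
python3 - <<'E'
from h import *
np.set_printoptions(precision=4,suppress=True)
o=arm.get_obs();delta(.4805,-.1325,.048,np.radians(20.3),o)
p=arm.get_image('wrist');print(p['K'],p['T_tool_cam'])
X=wcloud(p,o);save(p['frame'],'w1.png')
d=np.hypot(X[...,0]-.4805,X[...,1]+.1325)<.04
q=X[d&(X[...,2]>.06)&(X[...,2]<.09)]
print(len(q),np.percentile(q[:,2],[10,50,90]),cv2.minAreaRect((q[:,:2]*1000).astype(np.float32)))
q=X[d&(X[...,2]>.069)&(X[...,2]<.09)]
print(len(q),cv2.minAreaRect((q[:,:2]*1000).astype(np.float32)),q.mean(0))
E
```

```text
shift [-0.72  0.53  9.34] turn [ 0.   -0.37  0.76] t 2.75 at [ 0.4847 -0.1252  0.1415] F [-0.5 -0.4 -0.7] g 1.0 J [ 0.53  0.27 -0.42  1.98  0.13  0.92 -1.16]
[[297.3186   0.     251.4598]
 [  0.     297.3186 188.9889]
 [  0.       0.       1.    ]] [[ 0.0005 -0.9667 -0.2559  0.0702]
 [ 1.      0.0007 -0.0007 -0.0005]
 [ 0.0009 -0.2559  0.9667 -0.1935]
 [ 0.      0.      0.      1.    ]]
445 [0.07   0.0724 0.0735] ((482.73095703125, -134.83583068847656), (37.90635299682617, 9.613576889038086), 21.05645179748535)
423 ((482.4956970214844, -134.90750122070312), (37.44609451293945, 9.489898681640625), 21.363733291625977) [ 0.483  -0.1345  0.0723]
```

View pics/w1.png

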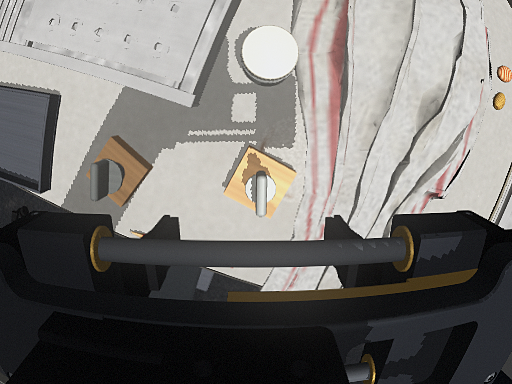

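The wrist view shows the paddle at (262,193), aligned with the tool, and the thick screw well to the left at (107,180). The fused estimate is (0.482, -0.134) at 21°. I'll descend with the gripper half open and grip.

Request:
send_rows(
  moves=[-0.3,0.4,1,0,-0.37,0,0.5,-0.64,0.72,2,0,-0.37,0.2,0.5,-0.64,0.72,3.5,0,-0.37,0.2,0.5,-0.64,0.72,5,0,-0.37,0.2,0.5,-0.64,0.72,6.5,0,-0.37,0.2,0.5,-0.64,0.72,8,0,-0.37,0.2,0.5,-0.64,0.72,9.3,0,-0.37,0.2,0.5,-0.64,0.72,9.3,0,-0.37,0.2,0.5],
)

```text
time: 3.47
tool_pos: [0.4789, -0.1338, 0.045]
orientation: [0.983, 0.181, -0.003, -0.001]
ft_force: [0.3, 0.0, 0.5]
grip_width: 0.531
```

```bash
python3 - <<'E'
from h import *
delta(.482,-.134,.048,np.radians(20.9))
p=arm.get_image('scene');save(cv2.resize(p['frame'][100:260,300:460],(560,560),interpolation=cv2.INTER_CUBIC),'g1.png')
E
```

```text
shift [ 0.28  0.13 -0.31] turn [-0.23  0.33 -0.04] t 3.4667 at [ 0.4789 -0.1338  0.045 ] F [0.3 0.  0.5] g 0.531 J [ 0.5   0.4  -0.38  2.06  0.22  0.72 -1.23]
```

View pics/g1.png

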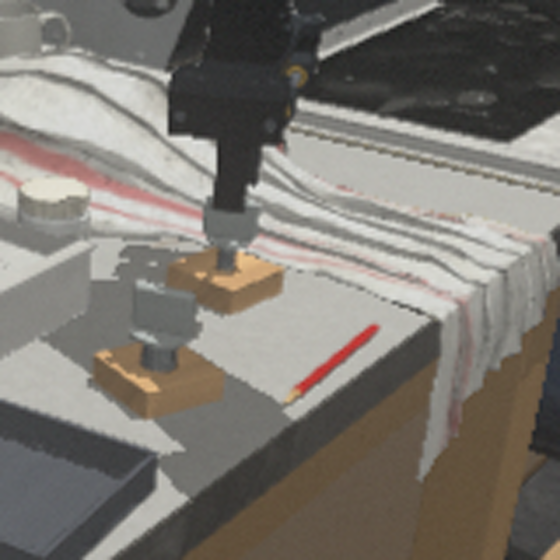

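The fingers straddle the slim screw's paddle at (230,215) in this crop. I'll raise slightly, centre and close.

Request:
send_rows(
  moves=[0.28,0.13,-0.4,-0.2,0.3,0,0.5,0.28,0.13,-0.4,-0.2,0.3,0,0.4,0.28,0.13,-0.4,-0.2,0.3,0,0,0.28,0.13,-0.4,-0.2,0.3,0,0,0.28,0.13,-0.4,-0.2,0.3,0,0,0.28,0.13,-0.4,-0.2,0.3,0,0,0.28,0.13,-0.4,-0.2,0.3,0,0,0.28,0.13,-0.4,-0.2,0.3,0,0],
  force=40,
)

```text
time: 4.18
tool_pos: [0.4831, -0.1341, 0.0504]
orientation: [0.983, 0.181, 0.001, 0.0]
ft_force: [-0.2, -1.2, 0.1]
grip_width: 0.062
```

```bash
python3 -c "
from h import *
delta(.482,-.134,.048,np.radians(20.9))"
```

```text
shift [-0.1  -0.05  0.24] turn [ 0.05 -0.08 -0.03] t 4.1833 at [ 0.4831 -0.1341  0.0504] F [-0.2 -1.2  0.1] g 0.062 J [ 0.5   0.4  -0.38  2.06  0.22  0.72 -1.23]
```

Request:
send_rows(
  moves=[0,0,0,0,0,0,0,0,0,0,0,0,0,0,0,0,-0.3,0,0,0,0,0,0,-0.8,0,0,0,0,0,0,-1.4,0,0,0,0,0,0,-2,0,0,0,0,0,0,-3,0,0,0,0,0,0,-3,0,0,0,0],
)

```text
time: 4.85
tool_pos: [0.4847, -0.1343, 0.0827]
orientation: [0.983, 0.181, 0.003, 0.001]
ft_force: [-0.2, -0.7, -0.4]
grip_width: 0.008
```

```bash
python3 - <<'E'
from h import *
delta(.482,-.134,.16,np.radians(20.9))
p=arm.get_image('scene');save(cv2.resize(p['frame'][100:260,300:460],(560,560),interpolation=cv2.INTER_CUBIC),'g2.png')
E
```

```text
shift [-0.2  -0.1  -7.74] turn [ 0.18 -0.27 -0.04] t 4.85 at [ 0.4847 -0.1343  0.0827] F [-0.2 -0.7 -0.4] g 0.008 J [ 0.52  0.35 -0.4   2.03  0.19  0.79 -1.2 ]
```

View pics/g2.png

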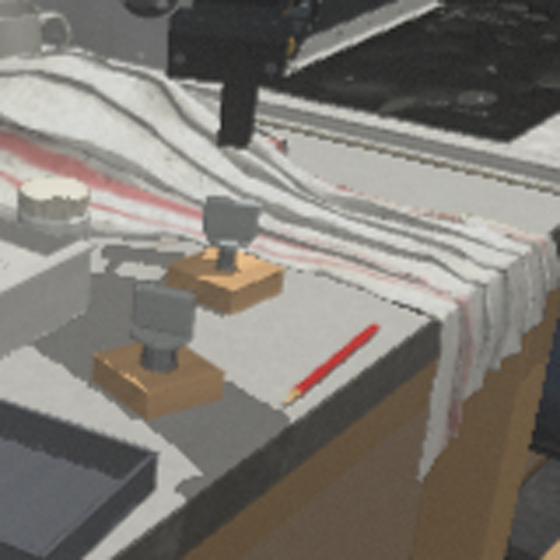

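The grasp missed: the fingers closed above or behind the paddle, and the screw still stands. I'll compare where the reported TCP projects in the scene with where the fingertips appear.

```bash
python3 - <<'E'
from h import *
np.set_printoptions(precision=4,suppress=True)
for c in('scene','top'):
    o=arm.get_obs();p=arm.get_image(c);X=cloud(p)
    print(c,'TCP px',proj(p,o['tool_pos']),'crop',(proj(p,o['tool_pos'])-[300,100])*3.5, 'pad top px',proj(p,[.482,-.134,.0745]))
    # arm points near TCP
    m=(np.hypot(X[...,0]-.4847,X[...,1]+.1343)<.05)&(X[...,2]>.085)&(X[...,2]<.17)
    for z0 in np.arange(.08,.14,.01):
        k=X[m&(X[...,2]>=z0)&(X[...,2]<z0+.01)]
        if len(k): print('  z',z0,len(k),k.mean(0),k.min(0),k.max(0))
o=arm.get_obs();p=arm.get_image('wrist');save(p['frame'],'w2.png')
X=wcloud(p,o);d=np.hypot(X[...,0]-.4805,X[...,1]+.1325)<.04
q=X[d&(X[...,2]>.062)&(X[...,2]<.09)];print(o['tool_pos'],len(q),q.mean(0) if len(q) else 0)
E
```

```text
scene TCP px [365.4665 152.9999] crop [229.1328 185.4997] pad top px [365.8726 155.9755]
  z 0.10999999999999999 26 [ 0.4799 -0.1275  0.1168] [ 0.4709 -0.1446  0.1127] [ 0.4908 -0.1211  0.12  ]
  z 0.11999999999999998 40 [ 0.4799 -0.1274  0.1248] [ 0.4689 -0.1463  0.12  ] [ 0.4911 -0.1191  0.1296]
  z 0.12999999999999998 37 [ 0.4794 -0.1262  0.1351] [ 0.4703 -0.1476  0.1303] [ 0.4891 -0.1206  0.1399]
  z 0.13999999999999996 40 [ 0.4792 -0.1248  0.145 ] [ 0.4687 -0.1461  0.1401] [ 0.4899 -0.1172  0.15  ]
top TCP px [358.6114 241.1217] crop [205.1398 493.9258] pad top px [357.7845 241.5721]
[ 0.4831 -0.1342  0.0807] 446 [ 0.4915 -0.1317  0.0718]
```

View pics/w2.png

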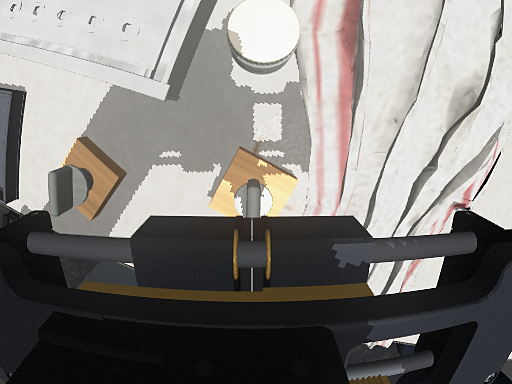

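In the scene picture the fingertips show at crop (235,145), but the reported TCP projects to (229,185). So the real tips sit about 31 mm above the reported TCP, which is why the fingers closed above the paddle. I'll correct for that: open, then descend in a checked step.

Request:
send_rows(
  moves=[-0.1,0,0,0,0,0,0.5,-0.1,0,0,0,0,0,0.5,-0.1,0,0,0,0,0,0.5,-0.1,0,0.5,0,0,0,0.5,-0.1,0,1.5,0,0,0,0.5,-0.1,0,2.5,0,0,0,0.5,-0.1,0,3.5,0,0,0,0.5,-0.1,0,3.5,0,0,0,0.5],
)

```text
time: 5.72
tool_pos: [0.4798, -0.1341, 0.0427]
orientation: [0.983, 0.181, -0.002, -0.001]
ft_force: [0.0, 0.4, -0.3]
grip_width: 0.472
```

```bash
python3 - <<'E'
from h import *
delta(.482,-.134,.019,np.radians(20.9))
for c in('scene','top'):
    o=arm.get_obs();p=arm.get_image(c);X=cloud(p);f=p['frame'].max(-1)
    m=(np.hypot(X[...,0]-.482,X[...,1]+.134)<.05)&(f<60)&(X[...,2]>.03)
    v,u=np.nonzero(m);print(c,len(u),'lowest px',v.max(),'u',u.min(),u.max(),'zmin',np.percentile(X[m][:,2],[0,2,5,20,50]).round(4),'TCP px',proj(p,o['tool_pos']),'TCP+31',proj(p,o['tool_pos']+[0,0,.031]))
p=arm.get_image('scene');save(cv2.resize(p['frame'][100:220,310:430],(600,600),interpolation=cv2.INTER_CUBIC),'g3.png')
E
```

```text
shift [0.21 0.08 2.37] turn [-0.13  0.17 -0.03] t 5.7167 at [ 0.4798 -0.1341  0.0427] F [ 0.   0.4 -0.3] g 0.472 J [ 0.5   0.41 -0.38  2.07  0.22  0.71 -1.23]
scene 979 lowest px 160 u 356 401 zmin [0.0769 0.0822 0.0912 0.1808 0.2518] TCP px [365.40709871 167.78448562] TCP+31 [366.62030779 156.48733737]
top 4612 lowest px 308 u 347 467 zmin [0.0553 0.1681 0.2449 0.3991 0.4426] TCP px [354.54017948 241.27288337] TCP+31 [357.85878902 242.15748544]
```

View pics/g3.png

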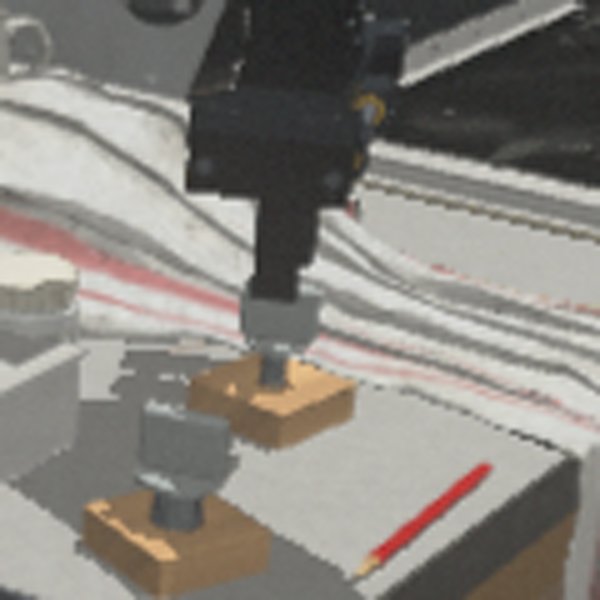

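The tips sit at z≈0.077 with reported TCP z 0.043, so the offset is about 34 mm. I'll go down another 2.6 cm, then close.

Request:
send_rows(
  moves=[0.2,0.1,0,-0.1,0.2,0,0.5,0.2,0.1,0.5,-0.1,0.2,0,0.5,0.2,0.1,1,-0.1,0.2,0,0.5,0.2,0.1,1.5,-0.1,0.2,0,0.5,0.2,0.1,2,-0.1,0.2,0,0.5,0.2,0.1,2.3,-0.1,0.2,0,0.5,0.2,0.1,2.5,-0.1,0.2,0,0.5,0.2,0.1,2.5,-0.1,0.2,0,0.5],
)

```text
time: 6.53
tool_pos: [0.4838, -0.1344, 0.0195]
orientation: [0.983, 0.181, 0.002, 0.0]
ft_force: [0.1, 0.6, -0.9]
grip_width: 0.497
```

```bash
cat > tip.py <<'E'
from h import *
delta(.482,-.134,.016,np.radians(20.9))
o=arm.get_obs();p=arm.get_image('scene');X=cloud(p);f=p['frame'].max(-1);t=o['tool_pos']
m=(np.hypot(X[...,0]-t[0],X[...,1]-t[1])<.05)&(f<60)&(X[...,2]>.03)
v,u=np.nonzero(m);print('lowest px',v.max(),'z',np.percentile(X[m][:,2],[0,1,2,5]).round(4))
E
python3 tip.py
```

```text
shift [-0.15 -0.1   0.34] turn [ 0.08 -0.2  -0.02] t 6.5333 at [ 0.4838 -0.1344  0.0195] F [ 0.1  0.6 -0.9] g 0.497 J [ 0.48  0.44 -0.36  2.08  0.25  0.65 -1.26]
lowest px 168 z [0.0537 0.0576 0.0604 0.0691]
```

Request:
send_rows(
  moves=[-0.1,0,0.3,0,0,0,0.4,-0.1,0,0.3,0,0,0,0,-0.1,0,0.3,0,0,0,0,-0.1,0,0.3,0,0,0,0,-0.1,0,0.3,0,0,0,0,-0.1,0,0.3,0,0,0,0,-0.1,0,0.3,0,0,0,0,-0.1,0,0.3,0,0,0,0],
  force=40,
)

```text
time: 7.25
tool_pos: [0.4832, -0.1348, 0.0169]
orientation: [0.983, 0.181, 0.002, 0.001]
ft_force: [-0.1, 0.0, 0.6]
grip_width: 0.109
```

Request:
send_rows(
  moves=[0,0,0,0,0,0,0,0,0,0,0,0,0,0,0,0,-0.3,0,0,0,0,0,0,-0.8,0,0,0,0,0,0,-1.4,0,0,0,0,0,0,-2,0,0,0,0,0,0,-3,0,0,0,0,0,0,-4,0,0,0,0],
)

```text
time: 7.92
tool_pos: [0.483, -0.1348, 0.0579]
orientation: [0.983, 0.181, 0.002, 0.001]
ft_force: [0.1, -0.2, -0.1]
grip_width: 0.113
```

```bash
python3 tip.py
```

```text
shift [-0.08 -0.12  4.19] turn [ 0.11 -0.24 -0.02] t 7.9167 at [ 0.483  -0.1348  0.0579] F [ 0.1 -0.2 -0.1] g 0.113 J [ 0.51  0.38 -0.39  2.05  0.21  0.74 -1.22]
lowest px 152 z [0.0903 0.0944 0.0976 0.1059]
```

Gripped: the opening matches 9.8 mm, and the screw tip is about 11 mm below the reported TCP. Next I'll lift, carry to the gauge and turn by +127°.

Request:
send_rows(
  moves=[0,0,-3,0,0,-6,0,0,0,-6,0,0,-12,0,0.4,-1.5,-9,0,0,-18,0,1.1,-4,-9.2,0,0,-24,0,1.9,-7,-9.2,0,0,-30,0,2.8,-10.5,-9.2,0,0,-36,0,3.8,-14,-9.2,0,0,-42,0,4.7,-17.5,-9.2,0,0,-48,0],
)

```text
time: 8.63
tool_pos: [0.4653, 0.0467, 0.1522]
orientation: [0.824, 0.567, 0.004, 0.004]
ft_force: [0.7, 0.7, -0.2]
grip_width: 0.114
```

```bash
python3 -c "
from h import *
delta(.43,.3805,.13,np.radians(147.5))"
```

```text
shift [ 29.93 -15.22   2.13] turn [  0.55   0.3  -78.38] t 8.6333 at [0.4653 0.0467 0.1522] F [ 0.7  0.7 -0.2] g 0.114 J [ 0.41  0.23 -0.69  2.03  0.19  0.93 -0.74]
```

Request:
send_rows(
  moves=[3.2,-1.6,0,0,0,-6,0,6.4,-3.2,0,0,0,-12,0,9.6,-4.9,0,0,0,-18,0,12.8,-6.5,0,0,0,-24,0,16,-8.1,0,0,0,-30,0,19.2,-9.8,0,0,0,-36,0,22.4,-11.4,0,0,0,-42,0,25,-12.7,0,0,0,-48,0],
)

```text
time: 9.3
tool_pos: [0.435, 0.3283, 0.1522]
orientation: [0.519, 0.855, 0.003, 0.005]
ft_force: [0.3, -0.1, -0.8]
grip_width: 0.11
```

```bash
python3 -c "
from h import *
delta(.43,.3805,.13,np.radians(147.5))"
```

```text
shift [4.88 1.94 2.22] turn [  0.45   0.46 -30.  ] t 9.3 at [0.435  0.3283 0.1522] F [ 0.3 -0.1 -0.8] g 0.11 J [-0.03  0.44 -0.91  1.86  0.41  1.04 -0.62]
```

Request:
send_rows(
  moves=[1.5,0.5,0,0,0,-6,0,3,1,0,0,0,-12,0,4.9,1.9,0.5,0.4,0.4,-18,0,4.9,1.9,1.2,0.4,0.4,-24,0,4.9,1.9,1.8,0.4,0.4,-30,0,4.9,1.9,2.2,0.4,0.4,-30,0,4.9,1.9,2.2,0.4,0.4,-30,0,4.9,1.9,2.2,0.4,0.4,-30,0],
)

```text
time: 9.97
tool_pos: [0.4297, 0.3801, 0.1303]
orientation: [0.281, 0.96, -0.0, 0.001]
ft_force: [0.3, 1.3, -0.1]
grip_width: 0.107
```

```bash
python3 - <<'E'
from h import *
np.set_printoptions(precision=4,suppress=True)
delta(.43,.3805,.055,np.radians(147.5))
o=arm.get_obs();p=arm.get_image('scene');X=cloud(p);f=p['frame'].astype(int);t=o['tool_pos']
# screw: bright vs. dark above nut
d=np.hypot(X[...,0]-t[0],X[...,1]-t[1])<.05
for a,b in((.115,.124),(.124,.13),(.13,.14),(.14,.150),(.150,.156),(.157,.17),(.17,.185)):
    k=X[d&(X[...,2]>a)&(X[...,2]<b)]
    if len(k): print(a,len(k),k.mean(0),k.min(0),k.max(0),np.ptp(k@p['R'][0]))
k=X[d&(X[...,2]>.036)&(X[...,2]<.05)]
print('nut',len(k),cv2.minEnclosingCircle((k[:,:2]*1000).astype(np.float32)))
a=f[170:310,180:300].astype(np.uint8)
q=arm.get_image('wrist');X=wcloud(q,o)
d=np.hypot(X[...,0]-.43,X[...,1]-.3805)<.09
k=X[d&(X[...,2]>.036)&(X[...,2]<.05)]
if len(k):print('wrist nut',len(k),cv2.minEnclosingCircle((k[:,:2]*1000).astype(np.float32)),k.mean(0))
dk=q['frame'].max(-1)<110
k=X[d&(X[...,2]>.0)&(X[...,2]<.012)&dk];r=cv2.minAreaRect((k[:,:2]*1000).astype(np.float32));print('wrist base',len(k),r)
w=q['frame']
save(np.hstack([cv2.resize(a,(300,350),interpolation=cv2.INTER_CUBIC),cv2.resize(w,(466,350))]),'n1.png')
E
```

```text
shift [0.01 0.05 7.53] turn [ 0.02  0.08 -0.17] t 9.9667 at [0.4297 0.3801 0.1303] F [ 0.3  1.3 -0.1] g 0.107 J [-0.08  0.56 -1.    1.81  0.53  1.07 -0.27]
0.115 7 [0.4281 0.382  0.1215] [0.4263 0.3779 0.1187] [0.4304 0.3851 0.1236] 0.008029128187297396
0.124 26 [0.4271 0.3822 0.1269] [0.4233 0.3742 0.1241] [0.433  0.386  0.1299] 0.011580779825497323
0.13 40 [0.4271 0.3823 0.1348] [0.4235 0.3736 0.1302] [0.4326 0.3868 0.1396] 0.011359090580040587
0.14 31 [0.4271 0.3833 0.1439] [0.4235 0.3778 0.1403] [0.4339 0.387  0.1474] 0.011477777289458424
0.15 24 [0.4223 0.3884 0.1545] [0.4147 0.3716 0.1529] [0.4392 0.3956 0.1559] 0.03039636314018279
0.157 121 [0.4211 0.3879 0.1637] [0.4113 0.3722 0.157 ] [0.4456 0.3978 0.17  ] 0.031001944098228207
0.17 173 [0.4199 0.3879 0.1777] [0.4115 0.3719 0.17  ] [0.444  0.3988 0.185 ] 0.030862349554404034
nut 306 ((430.7447814941406, 381.5669860839844), 22.37843132019043)
wrist nut 1084 ((431.58740234375, 379.8449401855469), 22.339677810668945) [0.4307 0.3806 0.041 ]
wrist base 861 ((430.80316162109375, 375.381591796875), (59.80723571777344, 93.3781967163086), 55.863277435302734)
```

View pics/n1.png

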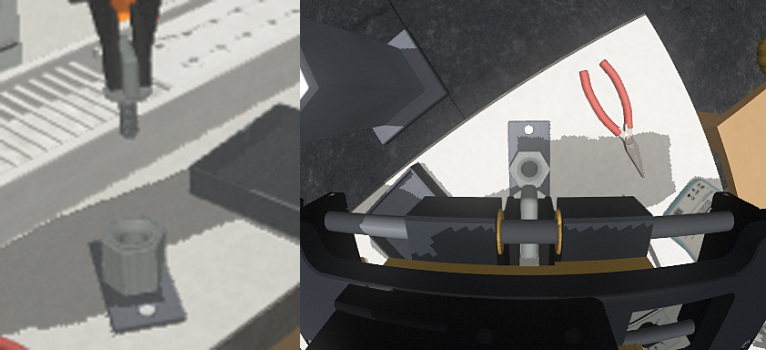

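The combined picture shows the screw hanging over the nut (left panel, 128,130 and 133,235). In the wrist view the base at (530,160) runs along the tool's x. The nut centre agrees across views, within about 1 mm of the shank, so I'll lower.

Request:
send_rows(
  moves=[0,0.1,1.2,0,0,0,0,0,0.1,2.4,0,0,0,0,0,0.1,3.6,0,0,0,0,0,0.1,4.8,0,0,0,0,0,0.1,6,0,0,0,0,0,0.1,7,0,0,0,0,0,0.1,7.5,0,0,0,0,0,0.1,7.8,0,0,0,0],
)

```text
time: 10.73
tool_pos: [0.4301, 0.3809, 0.0514]
orientation: [0.281, 0.96, -0.0, 0.001]
ft_force: [0.5, 0.5, -0.4]
grip_width: 0.114
```

```bash
python3 -c "
from h import *
delta(.4305,.381,.0215,np.radians(147.5))"
```

```text
shift [-0.02  0.03  2.99] turn [-0.02  0.07 -0.1 ] t 10.7333 at [0.4301 0.3809 0.0514] F [ 0.5  0.5 -0.4] g 0.114 J [-0.14  0.65 -0.92  1.87  0.64  0.95 -0.35]
```

Request:
send_rows(
  moves=[0,0,0.5,0,0,0,0,0,0,1,0,0,0,0,0,0,1.5,0,0,0,0,0,0,2,0,0,0,0,0,0,2.4,0,0,0,0,0,0,2.7,0,0,0,0,0,0,2.9,0,0,0,0,0,0,3,0,0,0,0],
)

```text
time: 11.4
tool_pos: [0.4301, 0.3809, 0.0212]
orientation: [0.281, 0.96, -0.0, 0.001]
ft_force: [-0.5, -0.4, -1.1]
grip_width: 0.113
```

```bash
python3 -c "
from h import *
delta(.4305,.381,.0215,np.radians(57.5))"
```

```text
shift [-0.02  0.03 -0.03] turn [3.00e-02 7.00e-02 8.99e+01] t 11.4 at [0.4301 0.3809 0.0212] F [-0.5 -0.4 -1.1] g 0.113 J [-0.16  0.69 -0.88  1.89  0.68  0.9  -0.38]
```

The screw is in the bore with no side force, and its tip is at about 10 mm. Now the quarter turn: +90° about the tool axis, in two calls.

Request:
send_rows(
  moves=[0,0,0,0,0,0,0,0,0,0,0,0,0,0,0,0,0,0,0,6,0,0,0,0,0,0,12.5,0,0,0,0,0,0,19,0,0,0,0,0,0,25.5,0,0,0,0,0,0,32,0,0,0,0,0,0,38,0],
)

```text
time: 12.07
tool_pos: [0.4302, 0.3811, 0.0215]
orientation: [0.58, 0.815, 0.0, 0.001]
ft_force: [-0.4, 0.4, -0.6]
grip_width: 0.115
```

```bash
python3 -c "
from h import *
delta(.4305,.381,.0215,np.radians(57.5))"
```

```text
shift [-0.02  0.02  0.  ] turn [8.000e-02 2.000e-02 5.159e+01] t 12.0667 at [0.4302 0.3811 0.0215] F [-0.4  0.4 -0.6] g 0.115 J [-0.26  0.62 -0.73  1.89  0.55  0.84 -0.95]
```

Request:
send_rows(
  moves=[0,0,0,0,0,6.5,0,0,0,0,0,0,13,0,0,0,0,0,0,19.5,0,0,0,0,0,0,26,0,0,0,0,0,0,32.5,0,0,0,0,0,0,39,0,0,0,0,0,0,45.5,0,0,0,0,0,0,51.5,0],
)

```text
time: 12.73
tool_pos: [0.4301, 0.3814, 0.0219]
orientation: [0.878, 0.479, 0.001, 0.0]
ft_force: [-0.8, 0.1, -1.0]
grip_width: 0.112
```

Request:
send_rows(
  moves=[0,0,0,0,0,0,0,0,0,0,0,0,0,0,0,0,0,0,0,0,0,0,0,0,0,0,0,0,0,0,0,0,0,0,0,0,0,0,0,0,0,0,0,0,0,0,0,0,0,0,0,0,0,0,0,0],
)

```text
time: 13.4
tool_pos: [0.4302, 0.3814, 0.0218]
orientation: [0.878, 0.479, 0.001, 0.0]
ft_force: [-0.2, 1.0, -1.8]
grip_width: 0.112
```

```bash
python3 - <<'E'
from h import *
delta(.4305,.381,.13,np.radians(57.5))
p=arm.get_image('scene');save(cv2.resize(p['frame'][200:320,180:300],(480,480),interpolation=cv2.INTER_CUBIC),'n2.png')
E
```

```text
shift [ -0.     0.06 -10.82] turn [ 0.07 -0.04 -0.2 ] t 13.4 at [0.4302 0.3814 0.0218] F [-0.2  1.  -1.8] g 0.112 J [-0.42  0.56 -0.51  1.9   0.38  0.77 -1.71]
```

View pics/n2.png

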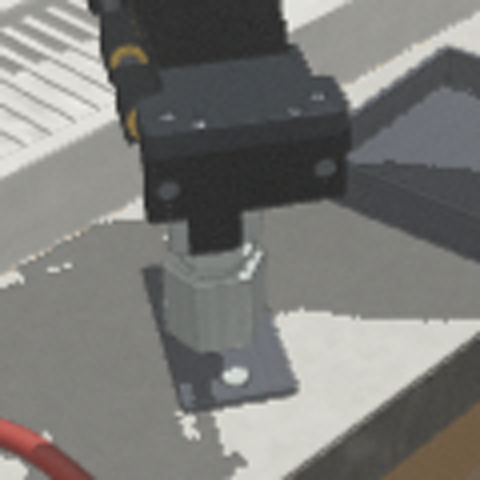

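The collar sits on the mouth with the paddle across the base (crop 215,245). I'll lift out and go to the tray.

Request:
send_rows(
  moves=[0,0,-0.8,0,0,0,0,0,0,-2,0,0,0,0,0,0,-3.2,0,0,0,0,0,0,-4.4,0,0,0,0,0,0,-5.6,0,0,0,0,0,0,-6.8,0,0,0,0,0,0,-8,0,0,0,0,-1,0.6,-8,0,0,0,0],
)

```text
time: 14.12
tool_pos: [0.4306, 0.3735, 0.1054]
orientation: [0.877, 0.481, 0.004, -0.001]
ft_force: [-0.0, 0.8, -0.9]
grip_width: 0.11
```

```bash
python3 -c "
from h import *
delta(.424,.2005,.0175,np.radians(57.5))"
```

```text
shift [-15.01   8.75   8.67] turn [ 0.08 -0.49 -0.05] t 14.1167 at [0.4306 0.3735 0.1054] F [-0.   0.8 -0.9] g 0.11 J [-0.35  0.44 -0.57  1.86  0.3   0.91 -1.62]
```

Request:
send_rows(
  moves=[-2.2,1.3,0,0,0,0,0,-4.8,2.8,0,0,0,0,0,-7.6,4.4,0,0,0,0,0,-10.4,6.1,0,0,0,0,0,-13,7.6,0,0,0,0,0,-15,8.7,0,0,-0.5,0,0,-15,8.7,1,0,-0.5,0,0,-15,8.7,2.5,0,-0.5,0,0],
)

```text
time: 14.78
tool_pos: [0.4244, 0.1986, 0.0798]
orientation: [0.878, 0.479, 0.002, 0.001]
ft_force: [0.7, 0.3, -0.4]
grip_width: 0.112
```

```bash
python3 -c "
from h import *
delta(.424,.2005,.0175,np.radians(57.5))"
```

```text
shift [ 0.13 -0.16  6.23] turn [ 0.23 -0.08 -0.28] t 14.7833 at [0.4244 0.1986 0.0798] F [ 0.7  0.3 -0.4] g 0.112 J [-0.06  0.33 -0.55  2.1   0.25  0.77 -1.34]
```

Request:
send_rows(
  moves=[0.1,-0.1,1.2,0,0,0,0,0.1,-0.1,2.4,0,0,0,0,0.1,-0.1,3.6,0,0,0,0,0.1,-0.1,4.6,0,0,0,0,0.1,-0.1,5.4,0,0,0,0,0.1,-0.1,5.9,0,0,0,0,0.1,-0.1,6.2,0,0,0,0,0.1,-0.1,6.25,0,0,0,0],
)

```text
time: 15.45
tool_pos: [0.4241, 0.1999, 0.0168]
orientation: [0.878, 0.479, 0.001, 0.001]
ft_force: [-0.4, -0.7, -0.5]
grip_width: 0.111
```

```bash
python3 -c "
from h import *
delta(.424,.2005,.017,np.radians(57.5))"
```

```text
shift [ 0.05 -0.04 -0.02] turn [ 0.2  -0.04 -0.27] t 15.45 at [0.4241 0.1999 0.0168] F [-0.4 -0.7 -0.5] g 0.111 J [-0.12  0.43 -0.5   2.15  0.34  0.64 -1.43]
```

Tip at about 6 mm. I'll open partly, then rise straight up.

Request:
send_rows(
  moves=[0,0,0,0,0,0,0.4,0,0,0,0,0,0,0.4,0,0,0,0,0,0,0.4,0,0,0,0,0,0,0.4,0,0,0,0,0,0,0.4,0,0,-1,0,0,0,0.4,0,0,-2.5,0,0,0,0.4,0,0,-4,0,0,0,0.4],
)

```text
time: 16.12
tool_pos: [0.4236, 0.2, 0.0577]
orientation: [0.878, 0.479, 0.001, 0.001]
ft_force: [0.6, 1.5, -1.2]
grip_width: 0.399
```

Request:
send_rows(
  moves=[0,0,-2,0,0,0,0.4,0,0,-4,0,0,0,0.4,0,0,-6,0,0,0,0.4,0,0,-8,0,0,0,0.4,0,0,-10,0,0,0,0.4,0,0,-12,0,0,0,0.4,0,0,-12,0,0,0,0.4,0,0,-12,0,0,0,0.4],
)

```text
time: 16.78
tool_pos: [0.4239, 0.2005, 0.1792]
orientation: [0.878, 0.479, 0.002, 0.002]
ft_force: [0.0, -0.9, 0.6]
grip_width: 0.402
```

```bash
python3 - <<'E'
from h import *
delta(.424,.2005,.2,np.radians(57.5))
p=arm.get_image('scene');save(cv2.resize(p['frame'][130:320,200:420],(660,570),interpolation=cv2.INTER_CUBIC),'end.png')
X=cloud(p);k=X[(np.hypot(X[...,0]-.43,X[...,1]-.03)<.06)&(X[...,2]>.052)&(X[...,2]<.1)];print('thick',k.mean(0),k[:,2].max())
E
```

```text
shift [ 0.01  0.02 -2.08] turn [ 0.29 -0.15 -0.26] t 16.7833 at [0.4239 0.2005 0.1792] F [ 0.  -0.9  0.6] g 0.402 J [-0.    0.19 -0.6   1.99  0.13  0.99 -1.23]
thick [0.4314256  0.03013774 0.06390859] 0.07435958028572955
```

View pics/end.png

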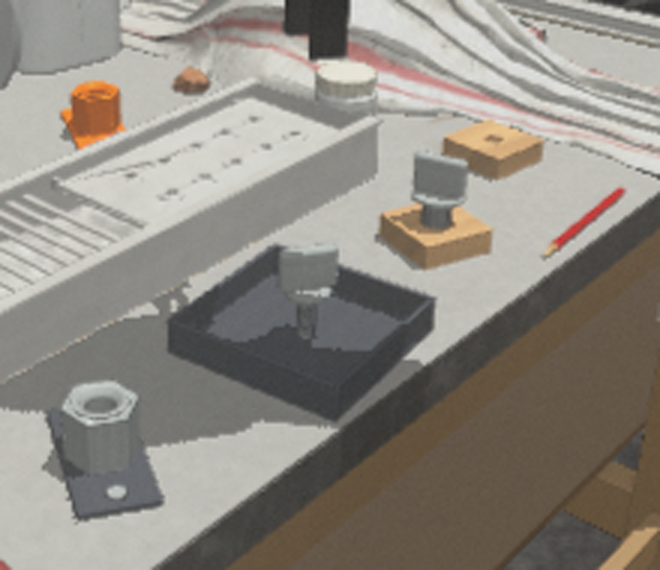

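The screw stands in the tray at (307,290), the thick screw is still in its block at (438,190), and the gripper is clear. Handing in.

```bash
python3 -c "
from h import *
print(arm.finish_job())"
```

```text
the job is handed in; nothing more can be done
None
```

I lowered the slim screw into the dark gauge nut with its paddle along the base and gave it a quarter turn. I then lifted it out, stood it in the steel tray and handed the job in at about 17 s of the 45 s allowed. `finish_job` gives no verdict, so what follows rests on my own checks.

**Last checks:**
- **In the nut:** the tip was about 10 mm above the gauge's origin. The picture showed the collar on the mouth and the paddle across the base, with wrist forces under about 2 N.
- **In the tray:** the last picture shows the slim screw standing in the tray and the gripper clear of everything.
- **Thick screw:** it measures within 0.2 mm of where it was at the start, with its top still at the same height.

**What failed or disagreed:**
- **First grasp:** it closed on nothing, because the real fingertips sat about 31–34 mm above the reported tool position. The scene camera showed this, I corrected the height, and the second grasp held at 9.8 mm, matching the 10 mm paddle.
- **Position readings:** the cameras differed by about 2–3 mm on the slim screw and about 1 mm on the nut, both well inside the clearances.

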